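Zero a vee gauge with a stylus, then hold a lens barrel seated in its vee

ROBOT

A 6-joint arm with a two-finger parallel gripper is mounted at the origin on the work surface. World frame = base frame: x ahead of the robot, y to its left, z up, the work surface at z = 0. Lengths are in mm, angles in rad, forces in N, time in s.
With the tool pointing down it reaches from about 350 to 975 mm from the base axis. Payload 7.1 kg.
Tool frame: the origin (TCP) lies on the front face of the gripper's body, between the roots of the fingers; the fingertips stand 80 mm ahead of it and the grasp point (between the pads) lies 61 mm ahead of it (env.tips_ahead is the distance from the TCP to the fingertips, in mm); z points along the fingers, y is the direction in which the jaws open and shut (so a half turn about z gives the same grasp; the last joint's range is limited). The gripper opens to 88 mm and grips with 3 to 60 N. Pads are 20 mm wide; open, the fingers measure 115 mm over their backs; the gripper's body (75 mm by 178 mm) begins 61 mm behind the grasp point.
Start: joints at [1.127, 0.423, 1.63, -0, 1.089, -0.019], TCP at [257.554, 569.448, 302.675] pointing down, gripper open.
Joint ranges: [-3, 3], [-0.9, 2.11], [0.09, 2.58], [-1.31, 4.45], [0.11, 2.69], [-2.54, 2.54]. Speed limits (rad/s): [2.39, 2.39, 3.01, 3.14, 3.14, 3.14].

INTERFACE

Orientations are given as a unit quaternion [x, y, z, w].
In Python, from station import env, set_gripper, viewer, workorder gives the robot as it stands. Calls block until the motion is done:
- env.reach(position, orientation): joint-space move of the TCP to a pose.
- env.move_l(position, rot=None, rate=150, f_stop=None): straight line of the TCP; rot=None keeps the orientation; rate is the mean speed in mm/s. With f_stop (N) it stops when the force on the tool has changed by that much, and returns True; else False.
- env.move_joints(angles): joint-space move.
- set_gripper(opening): finger opening in mm; the grip force is fixed at half the most; returns when the fingers have stopped.
- env.hold(seconds).
- env.ik(position, orientation): joint angles nearest the present ones, or None.
- env.read_state(): the state.
- viewer.camera(name): name is "scene" or "top"; returns the picture (420x560x3 uint8, blue, green, red); there is no depth.
- viewer.camera_params(name): a dict with "fx", "fy", "cx", "cy" (pixels), "pose" (4x4, takes a point from camera to world coordinates). Camera axes: x right, y up, looking along -z (the intrinsics and any distortion apply to the point x, -y, -z); pixel columns grow to the right and rows downward; lengths in mm; the calibration is good to about 2 mm. A picture is of the moment at which its call begins. camera_params takes no time and is no camera call.
A pose or a line that the arm cannot do raises env.IKError and nothing moves.
- workorder.sign_off(): hands the job in, once; it reports no verdict.
The state is a dict: "time_s": time; "qpos": joint angles; "dq": joint speeds; "tau": joint torques, N m; "tool_pos": TCP position; "orientation": TCP orientation; "force": force on the tool from outside, world axes, zero at the start; "wrist_torque": the same for the moment, N m; "width": finger opening in mm.
Only numpy, scipy, OpenCV 4.12 (cv2) and the standard library are available. Lean on these libraries where they do the work, as an engineer would, in place of code of your own. Each camera call takes 0.05 s, during which the arm holds its last target.

TASK

With the gauge's vee still empty, take the stylus from its stand, press the readout's small recessed zero button all the way in with its tip, and stand the stylus back in its stand. Then take the thicker of the two lens barrels from the rack, lay it lengthwise and centred in the vee, and push it down against the sprung plunger until it sits fully on both flanks. The job finishes while you are still holding it there, pressed firmly on both flanks but without forcing it, so that the reading can be taken: do not let go, and leave everything else where it is.

Things in the scene. Friction and masses are not known exactly. Their poses are not given: they have to be found in the camera images.
- gauge: Fixed vee gauge: grey bed 140 x 245 mm, 20 mm high. Origin at the centre of its underside, on the bench; z up; x runs along the vee, y from the vee towards the readout. Steel vee block at y = -60 mm. Readout box (115 x 85 mm, flat top 60 mm above the bench) at y = +72 mm, with a screen, two flat keys and between these a small round recess with the zero button.
- flank_left: The 90 degree vee's flank on the +y side of the gauge: two dark strips sloping 45 degrees, one on each land. Origin on the vee's bottom line (50 mm above the bench; the vee's top is at 64 mm), midway along it. The vee block is 96 x 64 mm: two 22 mm long lands, between them a 52 mm long relief cut right across, floor at 36 mm, for fingers to pass down beside a barrel's middle.
- flank_right: The same on the -y side; same origin. Both flanks and the plunger's tip are lapped and slippery (friction about 0.15).
- vee_seat (a point): The point where the lens barrel's centre lies when it is fully seated and centred in the vee: over the plunger, 71.2 mm above the bench. Axes as the gauge's (x along the vee, z up).
- plunger (a joint): Travel (m) of the gauge's sprung plunger, a 7 mm domed pin standing up in the middle of the relief, under a seated barrel's middle. 0 = free, its top 5 mm above where a seated barrel's underside comes; 0.005 with the lens barrel fully seated. It pushes up with 2.5 N free and 4.5 N at 5 mm, more than the barrel's weight: a barrel let go rides up on it.
- zero_mouth (a point): Centre of the mouth of the zero button's recess, on the flat top of the readout, 60 mm above the bench: a round hole 12 mm across, pressed straight down. The button's 9.6 mm cap lies 3 mm below the mouth.
- zero_button (a joint): Travel (m) of the sprung zero button: 0 = out, 0.004 = fully in (about 1 N to start, 2.5 N at the stop).
- stand: Fixed aluminium block 50 x 50 x 56 mm, the stylus's stand. Origin at the centre of its underside, z up. A 10.5 mm round hole goes down from the middle of its top, 53 mm deep.
- stylus: Stylus, 126 mm long, 40 g, standing tip down in the stand. Origin at the centre of its flat tip, z along it towards the handle. Tip 4 mm across for 12 mm, 6 mm shaft to 52 mm, a collar 18 mm across (52 to 56 mm) that rests on the stand's top, then a black round handle 12 mm across to 126 mm. In the stand its tip is 4 mm above the bench.
- rack: Fixed dark grey rack, 130 x 200 mm, for two barrels lying side by side along its x. Origin at the centre of its underside, z up. On a base 10 mm thick, two notched rails (12 mm thick, tops 30 mm above the bench) at x = -36 and +36 mm; notches at y = -45 and +45 mm. Between the rails there is 60 mm of free length for fingers.
- lens_barrel: The thicker lens barrel: plain aluminium cylinder, 30 mm diameter, 110 mm long, a glass lens in each end, about 160 g. Lies in either of the rack's places, its axis level, 37.2 mm above the bench. Origin at its centre, x along its axis.
- thin_barrel: Bystander: the thinner barrel, 22 mm diameter, 110 mm long, in the rack's other place, axis 31.6 mm above the bench. Origin at its centre, x along its axis.
- eyepiece: Bystander: black eyepiece standing upright, 36 mm across, 54 mm high. Origin at the centre of its underside.
- objective: Bystander: small metal objective standing upright, 26 mm across, 42 mm high. Origin under its centre.
- dropper: Bystander: amber bottle, 36 mm across, 85 mm high. Origin under its centre.
- petri: Bystander: clear covered dish, 93 mm across, 16 mm high. Origin under its centre.
- slide_box: Bystander: slide box 37 x 90 x 32 mm. Origin under its centre.
- oil_bottle: Bystander: small white bottle, 28 mm across, 60 mm high. Origin under its centre.
Mind the look-alikes: they are no part of the job. Leave any blue or pink look-alike of the lens_barrel alone.

How it is judged:
By the outcome, as a careful person would: the job done as asked, in the order asked, and still so for the second after the job is handed in, while the arm keeps its last pose, push and grip.
It also fails if it takes over 70 s, if anything falls off the work surface, if the arm or the gripper's body presses on something with over 40 N, if the wrist force passes 120 N, or if a joint passes its speed limit or range.

## Working session

There is one attempt and no reset: what is moved stays moved. The work goes in short steps, each a Python script; the robot and the scene stay as the last script left them, time stands still between calls to the robot, and variables do not carry over. Pictures are saved under pics/ and viewed, and the job is handed in when it is done.

```bash
ls; mkdir -p pics; python3 - <<'E'
from station import env, set_gripper, viewer, workorder
import cv2
for n in("scene","top"):
    im=viewer.camera(n); cv2.imwrite(f"pics/{n}0.png",im)
    print(n,viewer.camera_params(n))
print(env.read_state())
E
```

```text
pics
scene {'fx': 401.60570917026445, 'fy': 401.60570917026445, 'cx': 276.8959239074643, 'cy': 217.1861406897222, 'pose': array([[ 1.73197477e-01, -5.86297233e-01,  7.91364763e-01,
         1.36735961e+03],
       [ 9.84878214e-01,  1.06519000e-01, -1.36633108e-01,
        -8.21533750e+01],
       [-4.18776975e-03,  8.03062424e-01,  5.95880194e-01,
         6.76434227e+02],
       [ 0.00000000e+00,  0.00000000e+00,  0.00000000e+00,
         1.00000000e+00]])}
top {'fx': 496.6998284346341, 'fy': 496.6998284346341, 'cx': 266.5715632777069, 'cy': 199.77140355969928, 'pose': array([[ 2.82563047e-02,  9.93980076e-01, -1.05854569e-01,
         4.29359563e+02],
       [-9.99587673e-01,  2.86379256e-02,  2.08657584e-03,
         9.06897954e+01],
       [ 5.10547009e-03,  1.05751964e-01,  9.94379433e-01,
         1.32868979e+03],
       [ 0.00000000e+00,  0.00000000e+00,  0.00000000e+00,
         1.00000000e+00]])}
{'time_s': 0.1, 'qpos': array([ 1.12696691e+00,  4.23778427e-01,  1.63059073e+00, -3.91969146e-05,
        1.08858322e+00, -1.90106087e-02]), 'dq': array([ 0.00183129, -0.00162255, -0.00169545, -0.00054577,  0.00110781,
       -0.00156792]), 'tau': array([-6.30533168e-05, -5.45618033e+01, -2.74324250e+01,  6.45774929e-02,
        1.87791756e-02, -4.92059701e-05]), 'tool_pos': array([257.42388476, 569.10701492, 301.97958065]), 'orientation': array([ 2.10806818e-01,  9.77527505e-01, -6.65718874e-04, -1.39038270e-04]), 'force': array([ 0.33421579,  0.34937459, -0.30012879]), 'wrist_torque': array([-0.04936298, -0.05775985,  0.10037796]), 'width': 87.91257078110333}
```

View pics/scene0.png

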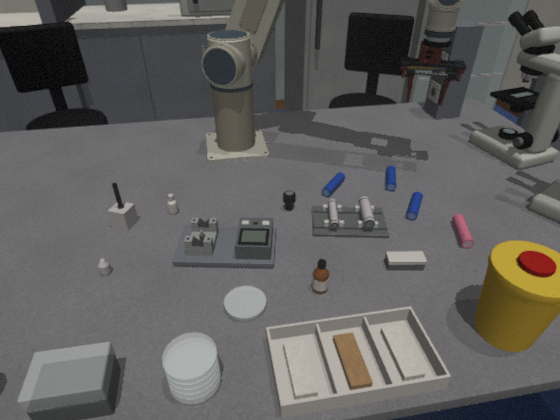

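View pics/top0.png

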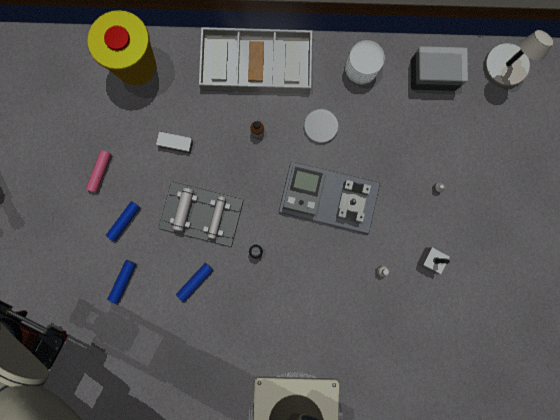

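```bash
cat > h.py <<'E'
import numpy as np, cv2
from station import env, set_gripper, viewer, workorder
def cast(n,u,v,z):
    p=viewer.camera_params(n); T=p["pose"]
    d=T[:3,:3]@np.array([(u-p["cx"])/p["fx"],-(v-p["cy"])/p["fy"],-1.]); o=T[:3,3]
    return o+d*(z-o[2])/d[2]
def proj(n,P):
    p=viewer.camera_params(n); T=p["pose"]
    c=T[:3,:3].T@(np.asarray(P,float)-T[:3,3])
    return np.array([p["cx"]+p["fx"]*c[0]/-c[2], p["cy"]-p["fy"]*c[1]/-c[2]])
def crop(im,u0,v0,w,h,s,fn):
    cv2.imwrite(fn,cv2.resize(im[v0:v0+h,u0:u0+w],None,fx=s,fy=s,interpolation=cv2.INTER_CUBIC))
E
python3 - <<'E'
from h import *
im=cv2.imread("pics/top0.png")
crop(im,270,150,120,90,6,"pics/t_gauge.png")
crop(im,150,170,100,80,7,"pics/t_rack.png")
crop(im,410,230,60,50,10,"pics/t_stand.png")
im=cv2.imread("pics/scene0.png")
crop(im,170,205,112,70,7,"pics/s_gauge.png")
crop(im,90,170,60,65,9,"pics/s_stand.png")
E
```

```text
(no output)
```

View pics/t_gauge.png

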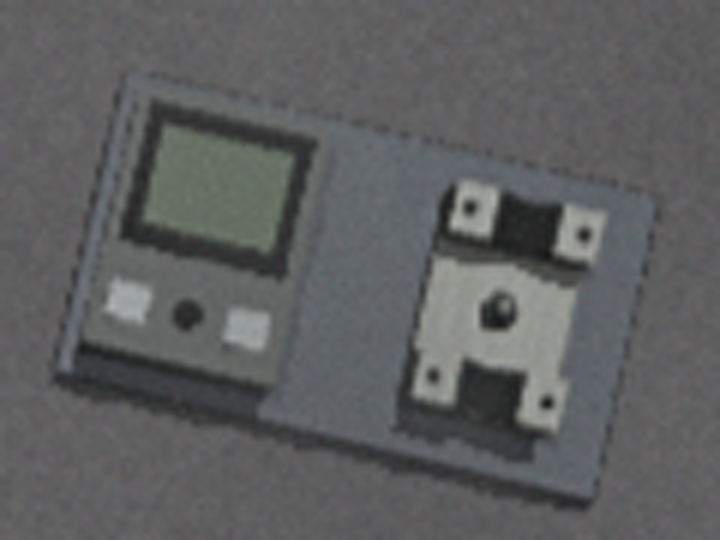

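View pics/t_rack.png

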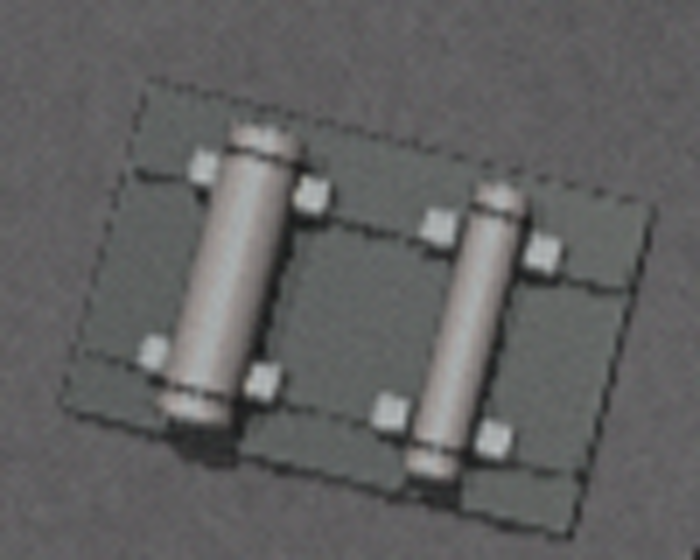

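View pics/t_stand.png

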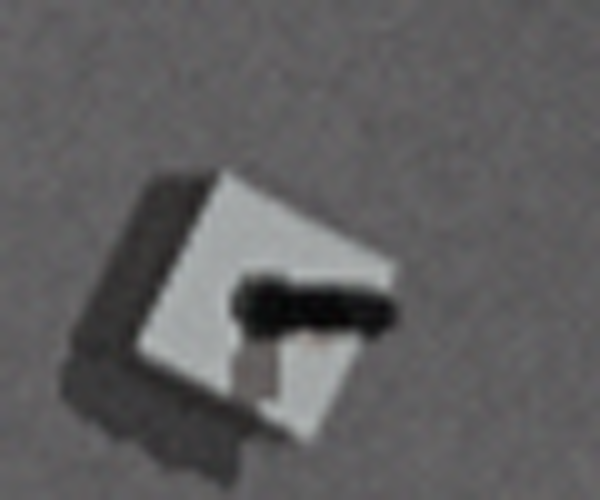

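View pics/s_gauge.png

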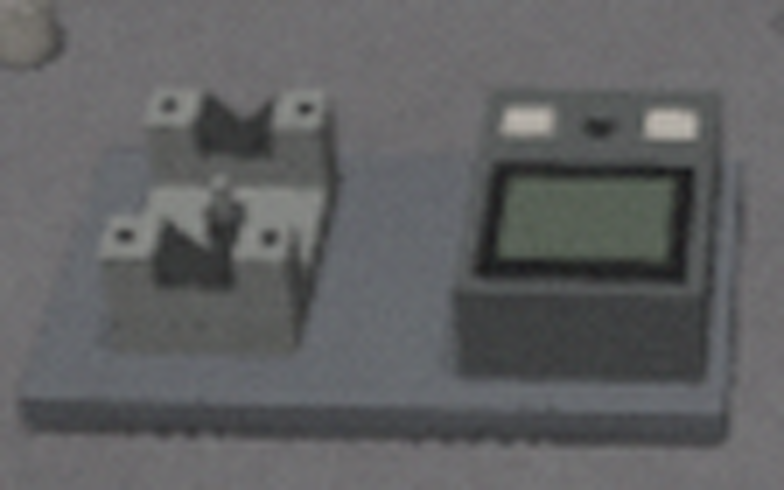

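View pics/s_stand.png

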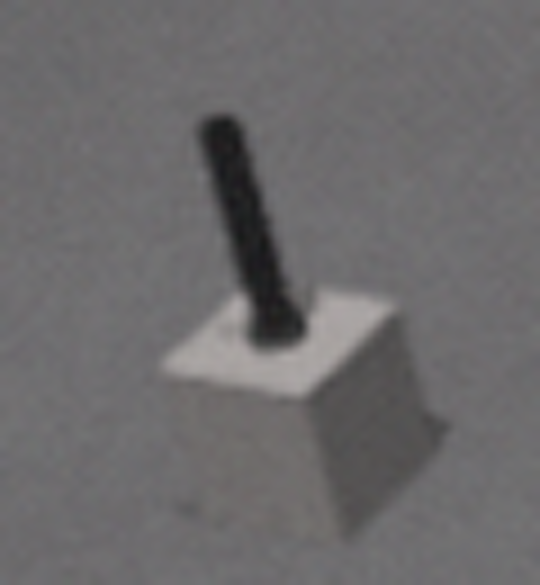

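```bash
python3 - <<'E'
from h import *
top=cv2.imread("pics/top0.png"); sc=cv2.imread("pics/scene0.png")
def spots(im,u0,v0,w,h,cond,mn=2,mx=60):
    m=cond(im[v0:v0+h,u0:u0+w].astype(int)).astype(np.uint8)
    n,l,s,c=cv2.connectedComponentsWithStats(m)
    return [(tuple((c[i]+[u0,v0]).round(2)),int(s[i,4])) for i in range(1,n) if mn<=s[i,4]<=mx]
br=lambda t:(lambda a:a.min(2)>t)
dk=lambda t:(lambda a:a.max(2)<t)
print("rect keys top",spots(top,280,195,40,18,br(150)))
print("dark top",spots(top,280,170,95,60,dk(70),2,200))
print("keys sc",spots(sc,235,212,40,18,br(140)))
print("dark sc",spots(sc,180,210,95,40,dk(60),2,200))
print("stand top",spots(top,420,245,35,35,br(140),50,600))
print("stand sc",spots(sc,105,195,40,25,br(140),50,600))
print("handle",spots(top,425,250,35,20,dk(50),10,200),spots(sc,105,178,30,35,dk(60),10,400))
print("rack blobs",spots(top,165,185,75,60,br(140),5,900))
E
```

```text
rect keys top [((np.float64(290.79), np.float64(199.79)), 29), ((np.float64(310.73), np.float64(204.82)), 22)]
dark top [((np.float64(287.0), np.float64(174.5)), 2), ((np.float64(354.75), np.float64(188.13)), 146), ((np.float64(285.0), np.float64(182.5)), 2), ((np.float64(367.0), np.float64(188.5)), 2), ((np.float64(282.0), np.float64(195.5)), 2), ((np.float64(281.0), np.float64(199.5)), 2), ((np.float64(300.78), np.float64(202.06)), 18), ((np.float64(352.25), np.float64(202.45)), 20), ((np.float64(360.67), np.float64(216.67)), 3)]
keys sc [((np.float64(244.85), np.float64(221.95)), 20), ((np.float64(265.23), np.float64(222.5)), 26)]
dark sc [((np.float64(202.86), np.float64(223.72)), 43), ((np.float64(254.8), np.float64(222.6)), 5), ((np.float64(252.96), np.float64(237.64)), 186), ((np.float64(197.67), np.float64(241.66)), 67), ((np.float64(212.0), np.float64(244.5)), 2), ((np.float64(270.0), np.float64(248.5)), 2)]
stand top [((np.float64(433.53), np.float64(257.21)), 198), ((np.float64(440.32), np.float64(267.74)), 53)]
stand sc [((np.float64(120.31), np.float64(208.17)), 125)]
handle [((np.float64(440.64), np.float64(260.66)), 61)] [((np.float64(117.28), np.float64(195.1)), 105)]
rack blobs [((np.float64(186.47), np.float64(189.53)), 15), ((np.float64(178.85), np.float64(193.54)), 13), ((np.float64(181.49), np.float64(208.53)), 174), ((np.float64(194.13), np.float64(197.4)), 15), ((np.float64(220.7), np.float64(197.8)), 10), ((np.float64(212.11), np.float64(202.06)), 18), ((np.float64(215.71), np.float64(216.74)), 127), ((np.float64(227.17), np.float64(205.67)), 18), ((np.float64(171.5), np.float64(219.67)), 12), ((np.float64(187.0), np.float64(224.0)), 15), ((np.float64(176.57), np.float64(227.64)), 14), ((np.float64(205.5), np.float64(228.5)), 16), ((np.float64(220.18), np.float64(232.29)), 17), ((np.float64(210.67), np.float64(235.67)), 9)]
```

```bash
python3 - <<'E'
from h import *
def cc(u0,v0,s,x,y): return u0+(x+.5)/s-.5, v0+(y+.5)/s-.5
def C(n,uv,z): return cast(n,*uv,z).round(1)
zt=[300.77,202.15];zs=[254.95,222.4]
print("zero",C("top",zt,60),C("scene",zs,60))
print("vee(top screws mean)",C("top",cc(270,150,6,508.5,305.5),64))
print("plunger top",C("top",cc(270,150,6,498,309),60))
for q in [(470,207),(585,235),(433,377),(546,403)]: print(C("top",cc(270,150,6,*q),64))
ss=[(170,105),(305,107),(125,236),(270,238)]
print("scene screws")
for q in ss: print(C("scene",cc(170,205,7,*q),64))
print("keys",C("top",(290.79,199.79),61),C("top",(310.73,204.82),61),C("scene",(244.85,221.95),61),C("scene",(265.23,222.5),61))
print("stand top",C("top",cc(410,230,10,267,306),56),"handle top",C("top",cc(410,230,10,378,312),130))
print("stand corners",[C("top",cc(410,230,10,*q),56) for q in [(225,170),(398,265),(308,440),(138,350)]])
print("scene stand corners",[C("scene",cc(90,170,9,*q),56) for q in [(160,370),(303,395),(400,305),(258,290)]],"htop",C("scene",cc(90,170,9,221,122),130))
for q in [(178.85,193.54),(194.13,197.4),(171.5,219.67),(187,224)]: print("post",C("top",q,30))
print("barrel ends",C("top",cc(150,170,7,264,136),42),C("top",cc(150,170,7,194,410),42))
E
```

```text
zero [5.608e+02 1.000e-01 6.000e+01] [560.6   0.7  60. ]
vee(top screws mean) [ 568.6 -136.8   64. ]
plunger top [ 567.4 -133.1   60. ]
[ 610.6 -119.9   64. ]
[ 599.9 -169.3   64. ]
[ 537.  -104.9   64. ]
[ 527.3 -153.2   64. ]
scene screws
[ 526.3 -151.2   64. ]
[ 536.3 -103.    64. ]
[ 599.2 -167.1   64. ]
[ 609.1 -118.3   64. ]
keys [566.1  25.9  61. ] [554.6 -25.6  61. ] [555.5 -24.4  61. ] [567.   26.1  61. ]
stand top [ 422.6 -348.6   56. ] handle top [ 422.3 -349.7  130. ]
stand corners [array([ 456.8, -338.1,   56. ]), array([ 434. , -382.1,   56. ]), array([ 389.1, -358.7,   56. ]), array([ 410.6, -315.6,   56. ])]
scene stand corners [array([ 434.2, -378.4,   56. ]), array([ 454.8, -335.1,   56. ]), array([ 411.9, -312.1,   56. ]), array([ 395.8, -355.7,   56. ])] htop [ 420.7 -345.5  130. ]
post [577.4 319.1  30. ]
post [568.4 278.5  30. ]
post [508.1 335.1  30. ]
post [498.  294.1  30. ]
barrel ends [588.6 295.6  42. ] [485.9 316.8  42. ]
```

```bash
cat >> h.py <<'E'
def q(deg2a):
    a=np.deg2rad(deg2a)/2; return [np.cos(a),np.sin(a),0,0]
QS=q(110); QB=q(168)
def st(m=""):
    s=env.read_state(); print(m,round(s["time_s"],2),s["tool_pos"].round(1),"F",s["force"].round(2),"w",round(s["width"],1))
E
python3 - <<'E'
from h import *
for p,o in [((422,-348,250),QS),((422,-348,150),QS),((560.7,.4,260),QS),((537.5,306.5,98),QB),((568.2,-136,132),QB)]:
    j=env.ik(p,o); print(None if j is None else np.round(j,2))
env.reach([422,-347.7,240],QS); st()
set_gripper(40); st()
cv2.imwrite("pics/t1.png",viewer.camera("top"));im=viewer.camera("scene")
crop(im,60,120,130,110,6,"pics/s1.png")
E
```

```text
[-0.71  0.38  1.84 -0.    0.92 -1.06]
[-0.71  0.54  1.89 -0.    0.72 -1.06]
[-0.02  0.38  1.81 -0.    0.95 -0.37]
[ 0.5   0.69  1.73 -0.    0.71 -0.86]
[-0.26  0.6   1.81 -0.    0.73 -1.62]
 3.37 [ 422.4 -347.3  240. ] F [ 0.25  0.15 -0.31] w 87.9
 4.24 [ 422.  -347.7  240. ] F [-0.01  0.22 -1.19] w 39.8
```

View pics/s1.png

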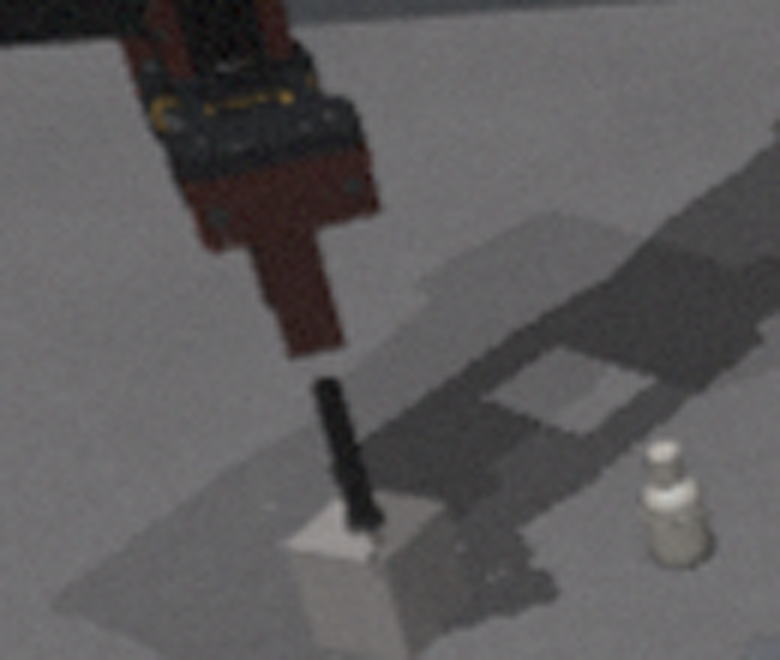

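```bash
python3 - <<'E'
from h import *
print(env.move_l([422,-347.7,150],rate=100,f_stop=15)); st("down")
set_gripper(0); env.hold(0.1); st("grip")
p=env.read_state()["tool_pos"]; np.save("sty.npy",p)
print(env.move_l([422,-347.7,240],rate=100)); st("up")
im=viewer.camera("scene"); crop(im,60,100,130,110,6,"pics/s2.png")
im=viewer.camera("top"); crop(im,380,200,130,110,6,"pics/t2.png")
E
```

```text
False
down 5.39 [ 422.3 -347.9  150.5] F [-0.35  0.19 -0.61] w 40.1
grip 6.05 [ 422.1 -347.8  150.2] F [0.08 0.43 3.  ] w 11.7
False
up 7.1 [ 421.7 -347.4  239.4] F [ 0.78 -0.06 -0.61] w 11.7
```

View pics/s2.png

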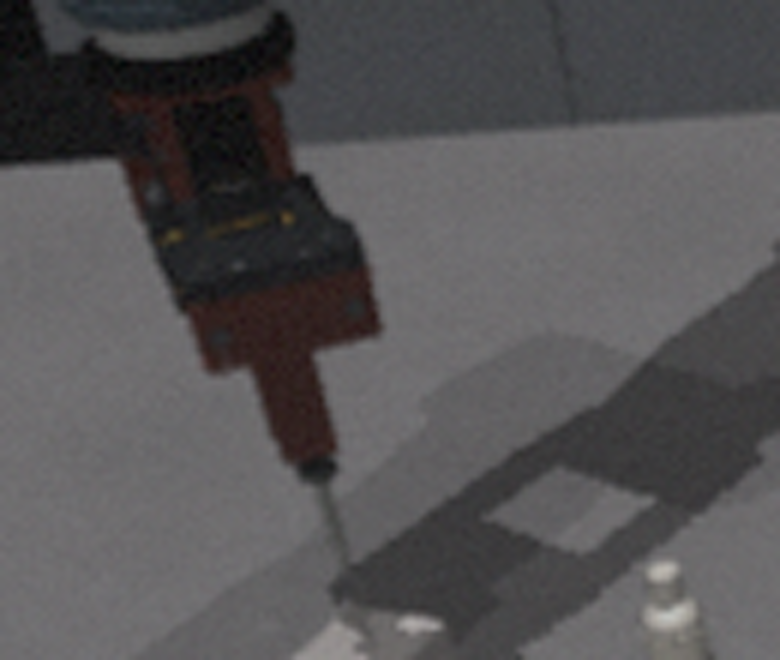

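View pics/t2.png

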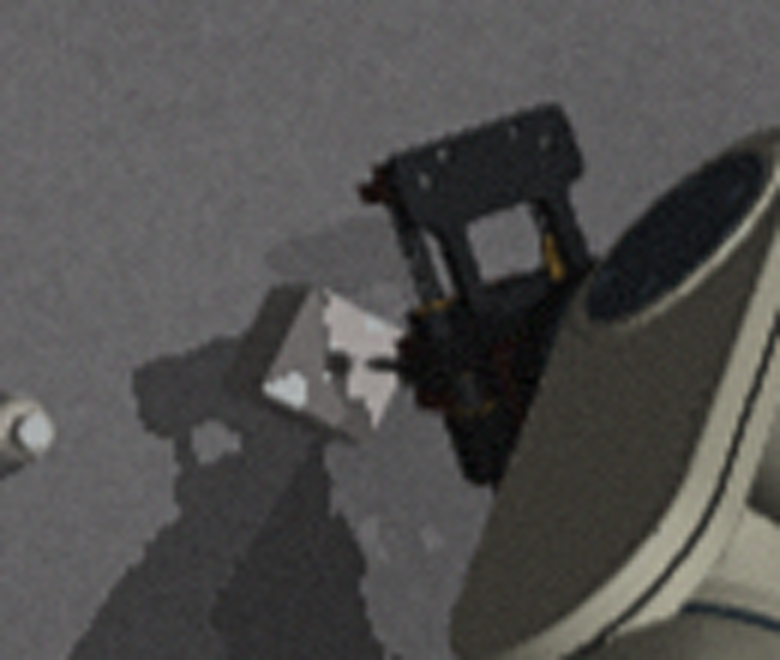

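```bash
python3 - <<'E'
from h import *
env.reach([560.7,0.4,250],QS); env.move_l([560.7,.4,218],rate=100); env.hold(.2); st()
im=viewer.camera("scene"); cv2.imwrite("pics/s3f.png",im); crop(im,215,150,80,90,7,"pics/s3.png")
im=viewer.camera("top"); cv2.imwrite("pics/t3f.png",im);crop(im,270,160,80,80,7,"pics/t3.png")
print(proj("scene",[560.7,.4,72]),proj("top",[560.7,.4,72]),proj("scene",[560.7,.4,60]))
E
```

```text
9.27 [5.611e+02 3.000e-01 2.186e+02] F [ 0.51 -0.31  0.12] w 11.2
[254.6741791  218.64277535] [300.98190401 201.71043857] [254.85027209 222.43815408]
```

View pics/s3.png

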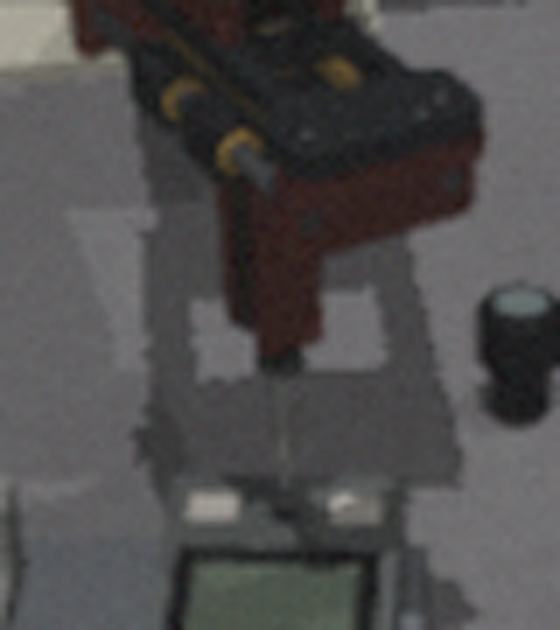

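View pics/t3.png

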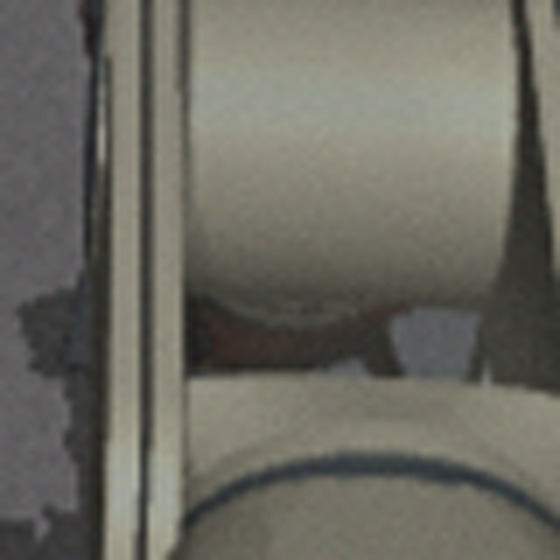

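```bash
python3 - <<'E'
from h import *
env.move_l([560.7,0.4,212],rate=60); env.hold(.2); st()
print(env.move_l([560.7,.4,194],rate=12,f_stop=7)); st(); env.hold(.3); st()
im=viewer.camera("scene"); crop(im,215,150,80,90,7,"pics/s4.png")
E
```

```text
9.82 [5.607e+02 4.000e-01 2.120e+02] F [-0.02 -0.51 -0.61] w 11.7
True
 10.88 [5.608e+02 4.000e-01 1.988e+02] F [-0.45  0.84  7.05] w 11.8
 11.18 [5.608e+02 4.000e-01 1.988e+02] F [-0.41  0.74  5.87] w 11.9
```

View pics/s4.png

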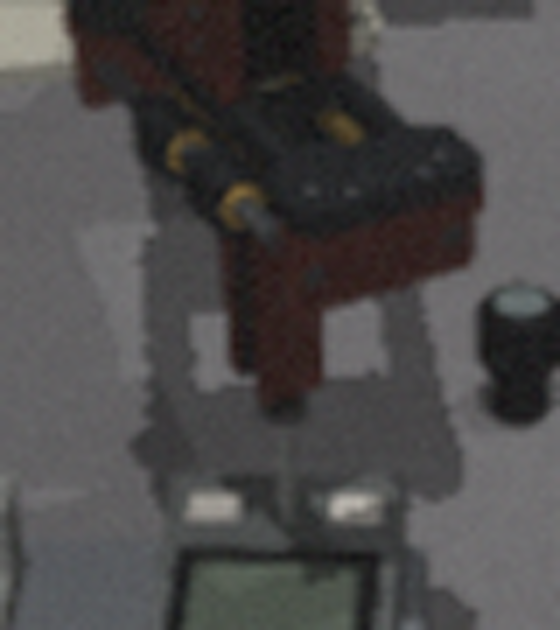

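```bash
python3 - <<'E'
from h import *
p=np.load("sty.npy")
env.move_l([560.7,.4,250],rate=120)
env.reach([p[0],p[1],245],QS); 
env.move_l([p[0],p[1],216],rate=100); env.hold(.1); st("above")
im=viewer.camera("scene"); crop(im,60,120,130,110,6,"pics/s5.png")
E
```

```text
above 13.75 [ 422.6 -347.7  216.4] F [ 0.97  0.06 -0.14] w 11.4
```

View pics/s5.png

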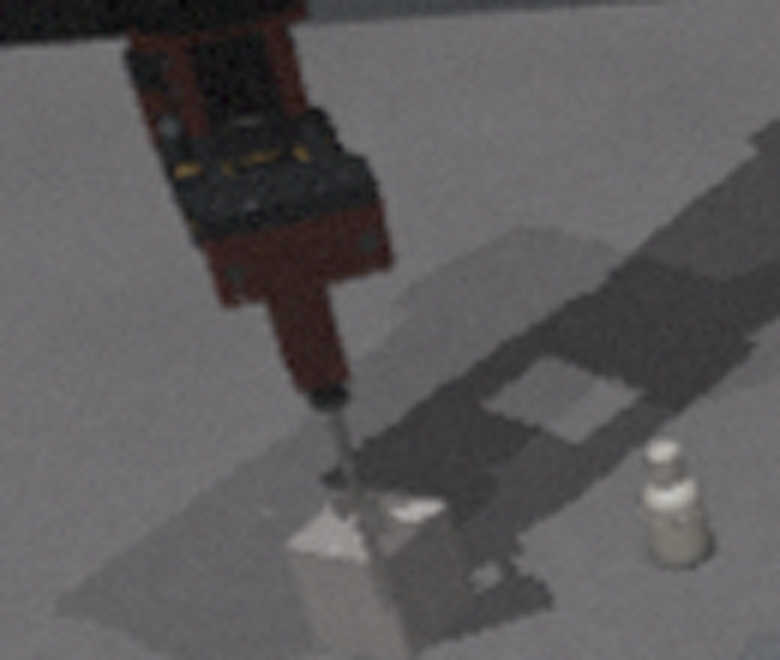

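```bash
python3 - <<'E'
from h import *
p=np.load("sty.npy")
print(env.move_l([p[0],p[1],150.0],rate=60,f_stop=4)); st("in")
set_gripper(40); st("open")
env.move_l([p[0],p[1],240],rate=130); st()
im=viewer.camera("scene"); crop(im,60,120,130,110,6,"pics/s6.png")
E
```

```text
True
in 14.85 [ 421.8 -347.6  150.2] F [-1.06 -0.7   3.68] w 11.3
open 15.48 [ 421.2 -347.1  149.4] F [0.02 0.03 0.21] w 40.0
 16.33 [ 421.7 -347.5  239.5] F [0.4  0.33 0.03] w 40.3
```

View pics/s6.png

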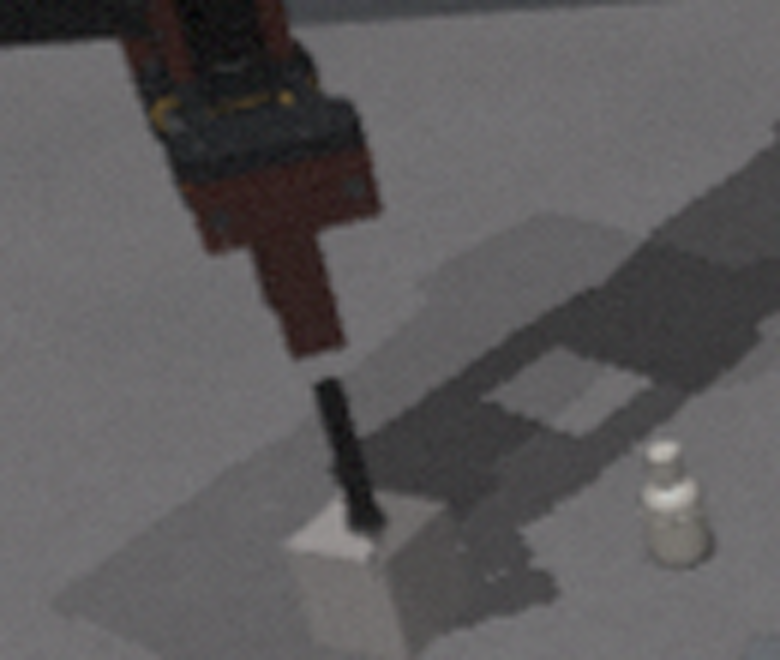

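```bash
python3 - <<'E'
from h import *
im=cv2.imread("pics/scene0.png")
crop(im,305,185,90,60,8,"pics/s_rack.png")
E
```

```text
(no output)
```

View pics/s_rack.png

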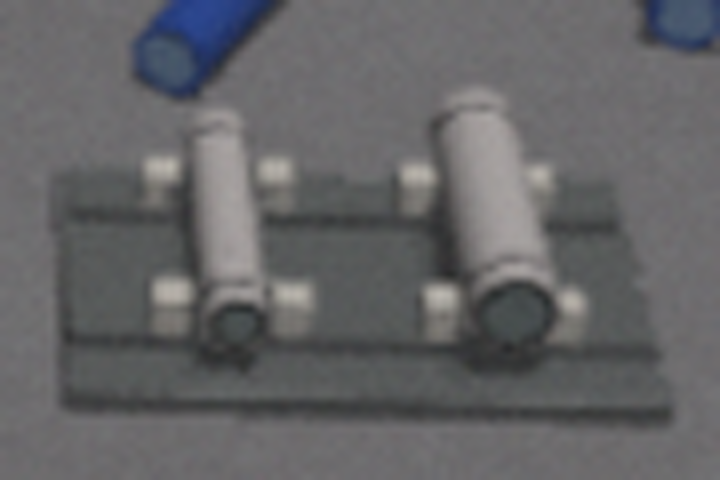

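```bash
python3 - <<'E'
from h import *
def cc(u0,v0,s,x,y): return u0+(x+.5)/s-.5, v0+(y+.5)/s-.5
a=np.deg2rad(-12); d=np.array([np.cos(a),np.sin(a),0])
e=cast("scene",*cc(305,185,8,513,312),37.2); f=cast("scene",*cc(305,185,8,472,90),52)
print(e,e-55*d,f,f+55*d)
for p in ([400,100,300],[537.3,306.5,180]): print(env.ik(p,QB))
E
```

```text
[588.78078194 295.40411661  37.2       ] [534.9826639  306.83925961  37.2       ] [482.41167987 317.76680304  52.        ] [536.20979791 306.33166005  52.        ]
[ 2.16112915e-01  1.07391240e-01  2.07711060e+00 -4.44089210e-16
  9.57090816e-01 -1.14524390e+00]
[ 4.99165212e-01  5.69687824e-01  1.71768503e+00 -4.44089210e-16
  8.54219802e-01 -8.62191605e-01]
```

```bash
python3 - <<'E'
from h import *
set_gripper(64)
env.reach([536.4,306.5,170],QB); st()
print(env.move_l([536.4,306.5,98.2],rate=90,f_stop=12)); st("down")
set_gripper(0); env.hold(.1); st("grip")
env.move_l([536.4,306.5,150],rate=60); env.hold(.1); st("up")
im=viewer.camera("scene"); crop(im,305,145,90,85,7,"pics/s7.png")
E
```

```text
19.34 [536.8 305.7 170.1] F [-0.1  -0.51  0.21] w 64.1
False
down 20.29 [536.7 306.7  98.6] F [ 0.06 -0.27  1.48] w 64.4
grip 21.02 [536.9 307.2  98.6] F [-0.22  4.56  1.55] w 29.3
up 22.14 [536.1 306.4 149.5] F [-0.56 -0.59 -1.81] w 29.6
```

View pics/s7.png

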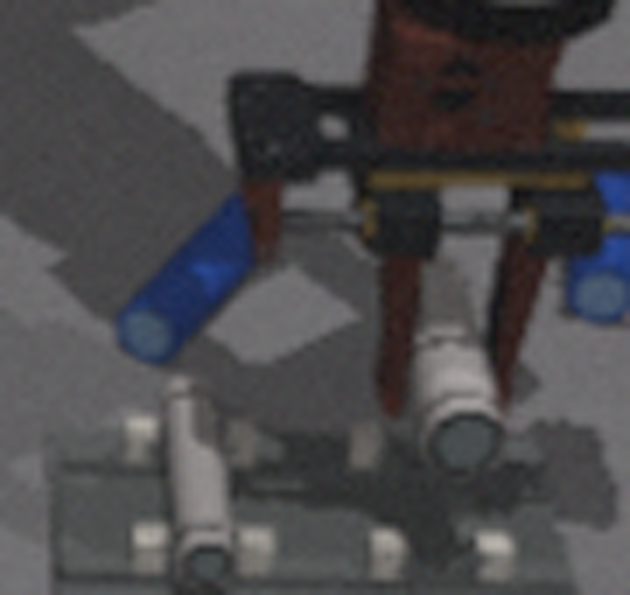

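```bash
python3 - <<'E'
from h import *
def cc(u0,v0,s,x,y): return u0+(x+.5)/s-.5, v0+(y+.5)/s-.5
a=np.deg2rad(-12); d=np.array([np.cos(a),np.sin(a),0])
e=cast("scene",*cc(305,145,7,467,438),88.5);print(e-55*d)
env.move_l([536.4,306.5,195],rate=120)
env.reach([568.2,-136,195],QB); env.move_l([568.2,-136,152],rate=90); env.hold(.2); st()
im=viewer.camera("scene"); crop(im,165,150,112,85,7,"pics/s8.png")
im=viewer.camera("top"); crop(im,270,150,120,90,6,"pics/t8.png")
E
```

```text
[533.44330251 307.22485608  88.5       ]
 25.17 [ 568.6 -136.1  152.6] F [ 0.66 -0.18 -1.99] w 29.4
```

View pics/s8.png

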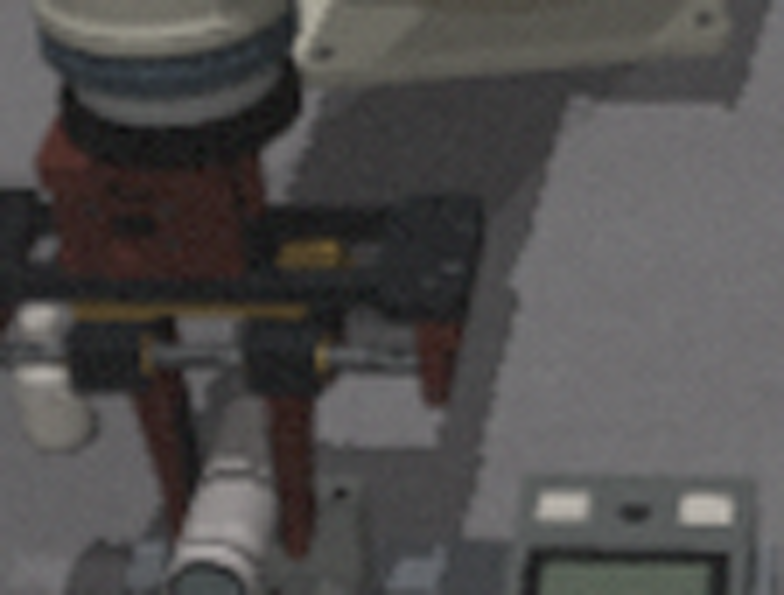

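View pics/t8.png

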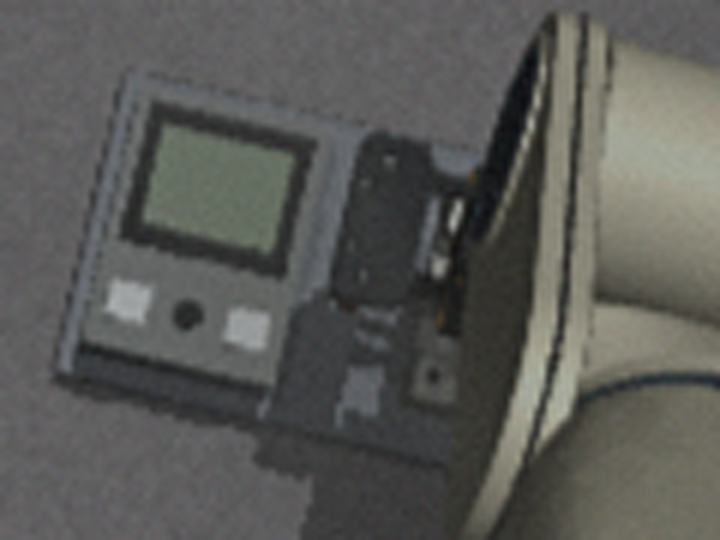

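```bash
python3 - <<'E'
from h import *
env.move_l([568.2,-136,139],rate=60,f_stop=6); env.hold(.2); st()
im=viewer.camera("scene"); cv2.imwrite("pics/s9f.png",im); crop(im,165,185,112,85,7,"pics/s9.png")
E
```

```text
25.83 [ 568.3 -136.   139.1] F [ 0.92 -0.56 -1.77] w 29.1
```

View pics/s9.png

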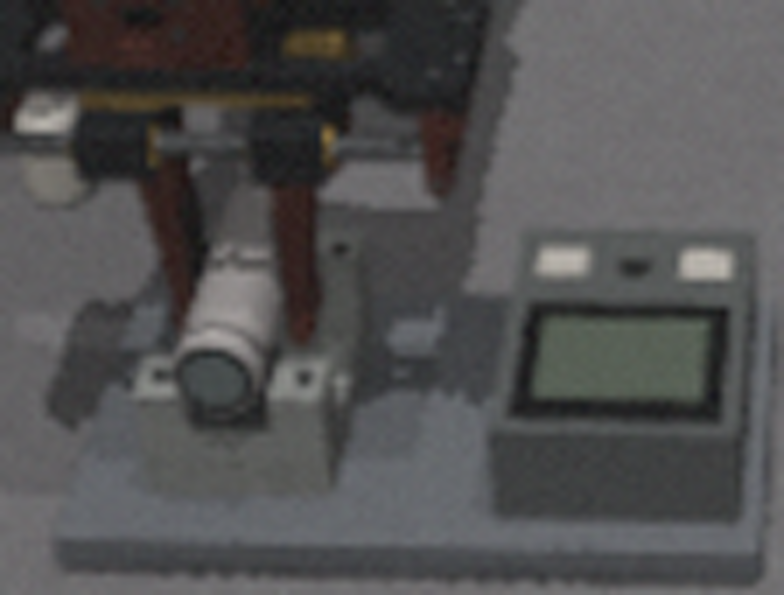

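```bash
python3 - <<'E'
from h import *
def cc(u0,v0,s,x,y): return u0+(x+.5)/s-.5, v0+(y+.5)/s-.5
a=np.deg2rad(-12); d=np.array([np.cos(a),np.sin(a),0]); V=np.array([568.2,-136,0])
n=np.array([-d[1],d[0],0])
e=cast("scene",*cc(165,185,7,216,379),78.1); print("lens",e,(e-V)@d,(e-V)@n)
for x,y in [(140,397),(322,405)]:
    c=cast("scene",*cc(165,185,7,x,y),64); print(c,(c-V)@d,(c-V)@n)
im=cv2.imread("pics/s9f.png"); crop(im,180,225,40,35,18,"pics/s9z.png")
im=cv2.imread("pics/scene0.png"); crop(im,180,225,40,35,18,"pics/s0z.png")
E
```

```text
lens [ 621.81304635 -146.72741519   78.1       ] 54.67182768962363 0.653783684598702
[ 609.32698167 -173.73740499   64.        ] 48.074306123655845 -28.36197185001864
[ 624.54660729 -113.18272686   64.        ] 50.37132089327827 34.03377937023235
```

View pics/s9z.png

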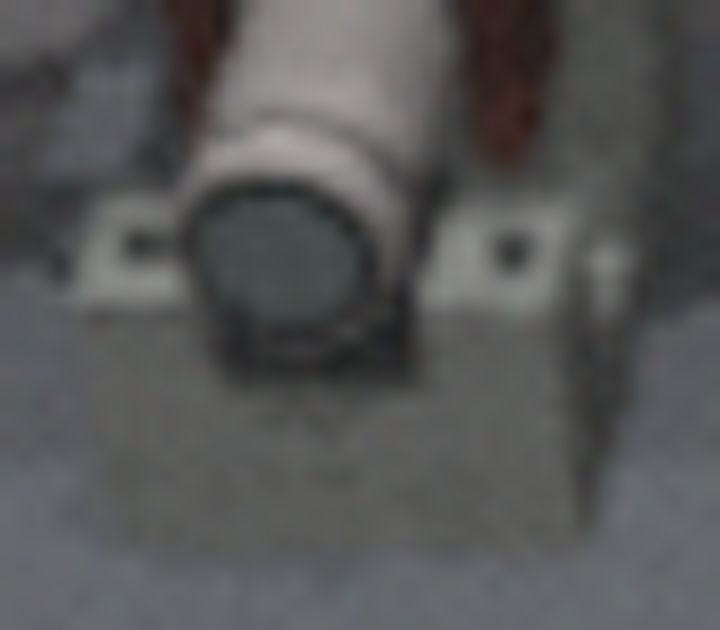

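View pics/s0z.png

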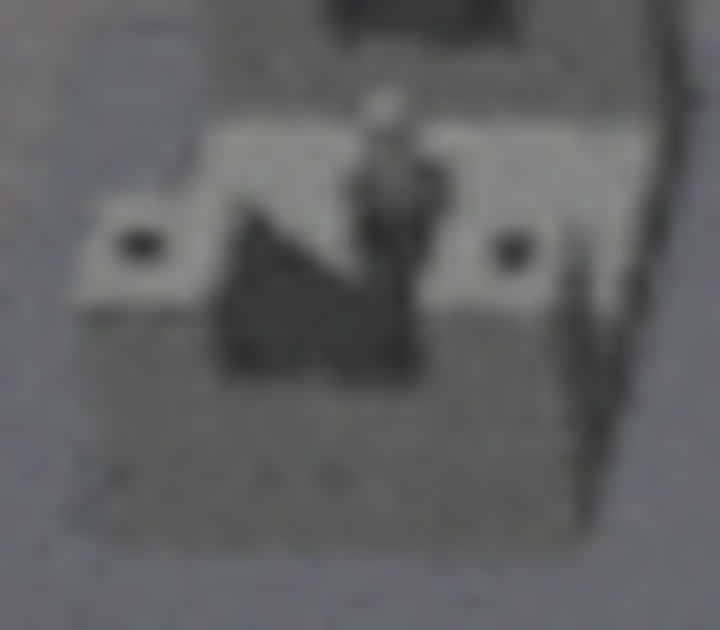

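```bash
python3 - <<'E'
from h import *
def cc(u0,v0,s,x,y): return u0+(x+.5)/s-.5, v0+(y+.5)/s-.5
a=np.deg2rad(-12); d=np.array([np.cos(a),np.sin(a),0]); V=np.array([568.2,-136,0])
n=np.array([-d[1],d[0],0])
for x,y,z in [(285,255,78.1),(288,259,78.1),(80,308,64),(560,310,64),(145,243,64),(512,250,64)]:
    c=cast("scene",*cc(180,225,18,x,y),z); print(((c-V)@d).round(1),((c-V)@n).round(1))
im=cv2.imread("pics/scene0.png"); crop(im,188,212,40,35,18,"pics/s0y.png")
E
```

```text
54.6 0.5
55.4 1.0
49.4 -29.5
47.9 33.8
35.8 -23.8
35.8 25.3
```

```bash
python3 - <<'E'
from h import *
n=np.array([np.sin(np.deg2rad(12)),np.cos(np.deg2rad(12)),0])
f0=env.read_state()["force"]
for z in (137,135,133.5,132.8):
    r=env.move_l([568.2,-136,z],rate=12,f_stop=12); env.hold(.15)
    s=env.read_state(); f=s["force"]-f0
    print(z,r,s["tool_pos"].round(2),f.round(2),"lat",(f@n).round(2),s["wrist_torque"].round(2),round(s["width"],1))
    if r: break
E
```

```text
137 False [ 568.43 -136.05  137.19] [-0.38  0.31  2.24] lat 0.22 [-0.04 -0.07  0.01] 29.2
135 False [ 568.38 -136.04  135.1 ] [ 0.17 -0.19  3.95] lat -0.15 [-0.08 -0.13  0.01] 29.1
133.5 False [ 568.21 -136.01  133.53] [ 0.46 -0.33  3.37] lat -0.23 [-0.05 -0.12 -0.  ] 29.2
132.8 False [ 568.21 -135.89  132.89] [-0.68  2.03  6.94] lat 1.85 [ 0.19 -0.06  0.07] 29.3
```

```bash
cat > press.py <<'E'
from h import *
import sys
n=np.array([np.sin(np.deg2rad(12)),np.cos(np.deg2rad(12)),0])
f0=np.array([.92,-.56,-1.77])
def go(o,z,fs=None,rate=8):
    p=np.array([568.2,-136,z])+o*n
    r=env.move_l(list(p),rate=rate,f_stop=fs); env.hold(.3)
    s=env.read_state(); f=s["force"]-f0
    print(o,z,r,s["tool_pos"].round(2),f.round(2),"lat",(f@n).round(2),s["wrist_torque"].round(2),round(s["width"],1),round(s["time_s"],1))
    return f
E
python3 - <<'E'
from press import *
go(.4,132.8); go(.4,132.4,8)
E
```

```text
0.4 132.8 False [ 568.31 -135.63  132.81] [-0.83  0.76  6.76] lat 0.57 [ 0.09 -0.05  0.11] 29.2 28.2
0.4 132.4 False [ 568.33 -135.59  132.67] [-1.55  1.18  8.57] lat 0.83 [0.09 0.07 0.14] 29.4 28.7
```

```bash
python3 - <<'E'
from press import *
go(.65,132.4); go(.65,132.0,8); go(.65,131.6,8)
E
```

```text
0.65 132.4 False [ 568.39 -135.55  132.66] [-1.5   0.23  8.09] lat -0.09 [-0.03  0.11  0.2 ] 29.4 29.3
0.65 132.0 False [ 568.41 -135.51  132.55] [-1.71  0.47 11.1 ] lat 0.11 [-0.06  0.28  0.29] 29.5 29.8
0.65 131.6 False [ 568.43 -135.48  132.46] [-4.02  0.91 13.69] lat 0.06 [0.01 0.44 0.31] 29.6 30.4
```

```bash
cat >> press.py <<'E'
def go2(o,z,yaw,ax=0,fs=None,rate=8,h=.3):
    d=np.array([n[1],-n[0],0])
    p=np.array([568.2,-136,z])+o*n+ax*d
    r=env.move_l(list(p),rot=q(yaw),rate=rate,f_stop=fs); env.hold(h)
    s=env.read_state(); f=s["force"]-f0
    print(o,z,yaw,r,s["tool_pos"].round(2),f.round(2),"lat",(f@n).round(2),"ax",(f@d).round(2),s["wrist_torque"].round(2),round(s["width"],1),round(s["time_s"],1))
E
python3 - <<'E'
from press import *
go2(.65,133.2,168); go2(.65,133.0,168.5); go2(.65,132.4,168.5);go2(.65,131.8,168.5)
E
```

```text
0.65 133.2 168 False [ 568.31 -135.37  133.09] [-0.35 -0.79  3.77] lat -0.84 ax -0.18 [-0.17 -0.12 -0.04] 29.1 31.0
0.65 133.0 168.5 False [ 568.32 -135.36  133.01] [-1.25  0.77  4.28] lat 0.49 ax -1.38 [-0.23 -0.02 -0.  ] 29.4 31.6
0.65 132.4 168.5 False [ 568.35 -135.45  132.5 ] [-1.42 -0.98  7.09] lat -1.25 ax -1.19 [-0.2   0.1   0.05] 29.7 32.1
0.65 131.8 168.5 False [ 568.36 -135.47  132.43] [-3.68 -1.19 11.54] lat -1.93 ax -3.35 [-0.21  0.37  0.  ] 29.2 32.7
```

```bash
python3 - <<'E'
from press import *
go2(.45,131.8,168.5,-.4); go2(.45,131.5,168.5,-.6)
E
```

```text
0.45 131.8 168.5 False [ 568.3  -135.48  132.44] [-2.11  0.32 10.63] lat -0.13 ax -2.13 [-0.04  0.18 -0.02] 29.4 33.2
0.45 131.5 168.5 False [ 568.24 -135.48  132.41] [-1.94  0.12 13.34] lat -0.29 ax -1.92 [-0.01  0.24  0.  ] 29.2 33.8
```

```bash
python3 - <<'E'
from press import *
go2(.45,131.15,168.5,-.8,h=.6)
im=viewer.camera("scene"); cv2.imwrite("pics/s10f.png",im); crop(im,165,185,112,85,7,"pics/s10.png"); crop(im,180,225,40,35,18,"pics/s10z.png")
E
```

```text
0.45 131.15 168.5 False [ 568.22 -135.44  132.38] [-2.7  -0.09 15.96] lat -0.65 ax -2.62 [0.02 0.31 0.05] 29.5 34.6
```

View pics/s10f.png

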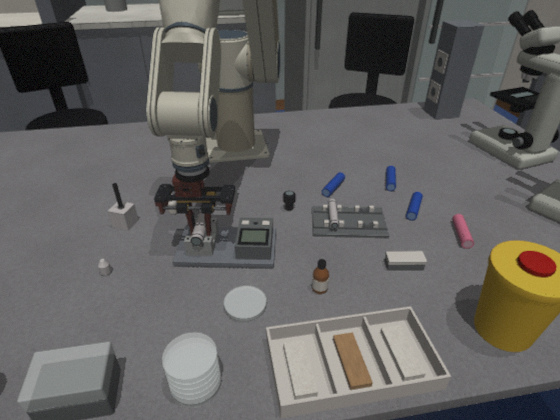

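View pics/s10z.png

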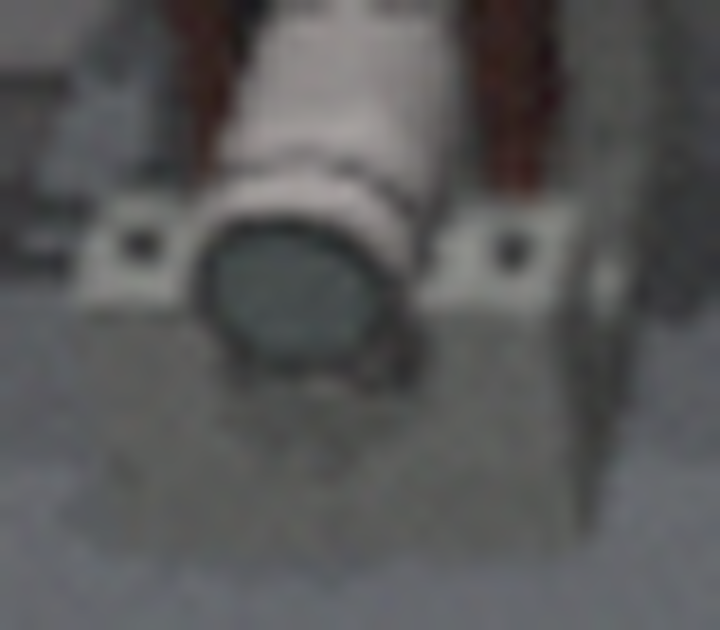

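```bash
python3 - <<'E'
from press import *
def cc(u0,v0,s,x,y): return u0+(x+.5)/s-.5, v0+(y+.5)/s-.5
d=np.array([n[1],-n[0],0]);V=np.array([568.2,-136,0])
c=cast("scene",*cc(180,225,18,299,295),71.2); print((c-V)@d,(c-V)@n)
workorder.sign_off(); st()
E
```

```text
54.406544177959695 1.409622284019866
the job is handed in; nothing more can be done
the job is handed in; nothing more can be done
```

I did the whole job in the order asked and signed it off at about 35 s. The gripper is still holding the barrel pressed in the vee.

- **Zero button:** I pressed it with the stylus tip until the force had risen 7 N, against 2.5 N at the button's stop. The tip height matched full travel to within about 0.5 mm.
- **Stylus:** It is back in its stand, with its collar meeting the stand at the same height as at pick-up. The picture afterwards shows it standing upright.
- **Barrel seating:** The thicker barrel is in the vee. I adjusted sideways position and yaw until the side force was under 1 N and the yaw moment about 0.05 N m. The last push was about 16 N, and the height had stopped changing, so I take it as fully seated.
- **Centring:** The barrel's near end came out about 54.4 mm from the vee centre I used, against 55 mm ideal. My estimates of that centre along the vee disagreed by about 1 mm, so centring is good to roughly that.
- **Leftover forces:** About 2.6 N along the vee and 0.3 N m of pitch moment remained. I read these as friction and slightly uneven loading of the two lands, and left them.
- **Surroundings:** The last scene picture showed nothing else moved. I couldn't read the plunger or button travel directly, so seating and the press are judged from force and height only.

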